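# Open the counterweighted guard and set the thickness gauge on a disc

## Task

The terracotta disc on the gauge's anvil is to be measured. First swing the yellow guard bar up by its red ball, past its balance point and all the way over, so that it rests open by itself with your hand off it; don't let it slam either way. Then lower the gauge head by its black knob, gently, until the sprung foot stands on the disc and is pressed in about half of its 10 mm travel, and let go, with the disc still where it lay and the things round about not disturbed.

Things in the scene. Friction and masses are not known exactly. Their poses are not given: they have to be found in the camera images.
- gauge_station: Fixed bench thickness gauge: grey base plate 155 x 240 x 16 mm (x -55..100, y -150..90 mm in its frame), steel column 24 mm across at x +75 mm, 183 mm high, and a grey pivot post at y -105 mm (x 13..35 mm), 185 mm high. Origin on the bench under the gauge axis; z up; x points from the front (robot's side) to the column; y points from the pivot post toward the free end of the closed guard bar. It stands turned up to 0.35 rad about z.
- pivot (a point): Pivot of the guard bar: 165 mm above the bench, at (0, -105) mm in the station's frame. The pivot axis is the station's x axis; the bar swings in the upright plane of the station's y and z.
- bar_ball (a point): Centre of the red ball knob, 30 mm across, on the end of the yellow guard bar, 165 mm from the pivot. The bar (10 x 14 mm, with a flat cover 50 mm wide from 70 to 125 mm from the pivot) lies level over the gauge knob when closed. The ball may be pinched along the station's x from above; being round it turns in the fingers while it is carried round the arc. Lifting it takes 1 to 2 N at first.
- guard_bar (a joint): Angle of the guard bar, rad: 0 closed (level), 1.57 upright, 1.83 open against its stop, leaning away over the post. Below its balance point it falls closed, beyond it it falls open; a steel counterweight (44 mm across, 40 mm wide) clamped at varying places on a rod at the pivot puts the balance point somewhere between 0.8 and 1.3 rad. Let go far from either stop it slams (over 2.5 rad/s).
- gauge_knob (a point): Centre of the top of the black knob on the gauge head: 30 mm across, its grip 20 mm high below this point, with the 24 mm wide head arm (along the station's x) 26 mm below this point. Can be pinched along the station's y from above once the guard bar is open.
- gauge_head (a joint): Downward travel of the gauge head on its column, m: 0 at the top (knob top 152 mm above the bench), up to 0.05. Friction of about 8 N holds it wherever it is left (own weight under 3 N).
- gauge_foot (a joint): How far the sprung foot is pressed into the gauge head, m: 0 hanging free, 0.010 fully in. Spring 2 N at first touch, 0.7 N more for each mm, hard stop at 10 mm, against which it must not be driven (over 18 N harms it). About 0.005 is wanted.
- foot_face (a point): Centre of the underside of the foot, a disc 24 mm across; 76 mm above the bench when the head is at 0, straight below the knob.
- anvil: Fixed steel anvil 92 mm across under the foot; origin at the centre of its top face, whose height differs from start to start (22 to 37 mm above the bench).
- disc: Loose terracotta disc to be measured, 80 mm across and 25 mm thick, lying on the anvil; origin at the centre of its underside.
- crucible: Bystander: white porcelain crucible 45 mm across, 43 mm high, on the base plate near the column. Origin under its centre.
- tape_roll: Bystander: roll of label tape 96 mm across, 25 mm high, on the bench right of the station. Origin under its centre.
- timer: Bystander: small bench timer 55 x 66 x 20 mm. Origin under its centre.
- bottle: Bystander: white plastic bottle with a red cap, 59 mm across, 126 mm high. Origin under its centre.

How it is judged:
By the outcome, as a careful person would: the job done as asked, in the order asked, and still so for the second after the job is handed in, with the robot touching nothing.
It also fails if it takes over 64 s, if anything falls off the work surface, if the arm or the gripper's body presses on something with over 40 N, if the wrist force passes 120 N, or if a joint passes its speed limit or range.

## Robot

A 6-joint arm with a two-finger parallel gripper is mounted at the origin on a cart in front of the work surface, level with it; the furniture and walls round the work are solid. World frame = base frame: x ahead of the robot, y to its left, z up, the work surface at z = 0. Lengths are in m, angles in rad, forces in N, time in s.
With the tool pointing down it reaches from about 0.375 to 0.9 m from the base axis. Payload 3.1 kg.
Tool frame: the origin (TCP) lies at the very end of the fingers, on their centre line; the grasp point (between the pads) lies 19 mm behind it; z points along the fingers, y is the direction in which the jaws open and shut (so a half turn about z gives the same grasp; the last joint's range is limited). The gripper opens to 87 mm and grips with 3 to 60 N. Pads are 19 mm wide; open, the fingers measure 117 mm over their backs; the gripper's body (75 mm by 190 mm) begins 51 mm behind the grasp point.
Start: joints at [-1.367, 0.527, 1.433, -0, 1.181, -0.178], TCP at [0.233, -0.58, 0.223] pointing down, gripper open.
Joint ranges: [-3.08, 3.08], [-0.75, 2.2], [0.22, 2.44], [-1.43, 4.57], [0, 2.65], [-2.85, 2.85]. Speed limits (rad/s): [2.79, 2.79, 3.14, 3.14, 3.14, 3.14].

## Interface

Orientations are given as a unit quaternion [x, y, z, w].
In Python, from rig import robot gives the robot as it stands.
- The arm moves only by the tool arm_command, never from a script. Its argument "targets" is a list of rows, each a list of 5 numbers: the shift along the tool's x, y, z in cm, then the turn about the tool's z in rad, then the finger opening in cm, from 0 to 8.7. In form: [[dx, dy, dz, spin, hand], ...]. A call has 1 to 5 rows; each row is the pose to reach, as a shift and turn from the pose commanded when the call began, along the tool's axes at that moment; what a row does not reach only later rows make up. A row lasts 1/8 s, in which the tool goes at most 62.5 mm and 10.7 degrees, less where a joint would pass 70% of its speed; a pose out of reach is approached as far as the arm can. A call with a gripper value outside its range is refused whole. The fingers move at their own pace and stop on an object; "newtons" is the grip in N (left out, the last holds). Time passes only in rows, so rows that repeat a pose let the fingers close. It gives the time, the measured TCP pose, the force and the opening at its end, in the units of the state.
- robot.get_obs(): the state, without advancing time (a new reading comes with each control period).
- robot.camera(name): name is "scene" or "top" or "wrist"; returns (picture, depth): 400x640x3 uint8, red, green, blue; 400x640 float32, m along the optical axis (not along the pixel's ray), 0 where there is no reading.
- robot.camera_model(name): a dict with "mtx" (3x3 intrinsics, pixels), "extrinsics" (4x4, takes a point from world to camera coordinates). Camera axes: x right, y up, looking along -z (the intrinsics and any distortion apply to the point x, -y, -z); pixel columns grow to the right and rows downward; lengths in m; the calibration is good to about 2 mm. The wrist camera is an equidistant fisheye: a pixel r from the principal point sees the ray r / f radians off the axis. A picture is of the moment at which its call begins: read the wrist's pose just before it. camera_model takes no time and is no camera call; for the wrist camera it gives the pose at the moment of the call.
- robot.hand_in(): hands the job in, once; it reports no verdict.
The state is a dict: "time": time; "q": joint angles; "joint_velocities": joint speeds; "joint_torque": joint torques, N m; "position": TCP position; "tool_rot": TCP orientation; "ft_force": force on the tool from outside, world axes, zero at the start; "moment": the same for the moment, N m; "grip_width": finger opening in m.
Only numpy, scipy, OpenCV 4.12 (cv2) and the standard library are available. Lean on these libraries where they do the work, as an engineer would, in place of code of your own. Each camera call takes 0.05 s, during which the arm holds its last target.

## Working session

There is one attempt and no reset: what is moved stays moved. The work goes in short steps, Python scripts to look and compute and a tool call to move; the robot and the scene stay as the last step left them, time stands still between calls to the robot, and variables do not carry over. Pictures are saved under pics/ and viewed, and the job is handed in when it is done.

Besides the shell and the picture viewer there is one more tool, called as a command line: name --pt "numbers of a row" for each row, then --argument value for the rest. arm_command: Moves the arm, as the interface text tells. Its arguments: {"type":"object","properties":{"targets":{"type":"array","items":{"type":"array","items":{"type":"number"}}},"newtons":{"type":"number"}},"required":["targets"]}

```bash
ls; mkdir -p pics
python3 - <<'E'
from rig import robot
import cv2,numpy as np
print(robot.get_obs())
for n in ["scene","top"]:
    p,d=robot.camera(n); m=robot.camera_model(n)
    cv2.imwrite(f"pics/{n}0.png",p[:,:,::-1]); np.savez(f"{n}0.npz",p=p,d=d,K=m["mtx"],E=m["extrinsics"]); print(m)
E
```

```text
pics
{'time': 0.0, 'q': array([-1.36752696e+00,  5.28468448e-01,  1.43388697e+00, -2.16947960e-05,
        1.18137590e+00, -1.78564223e-01]), 'joint_velocities': array([-6.76747759e-04,  3.44008317e-04,  7.42985859e-05,  1.39524079e-04,
        1.57119246e-03, -1.19158919e-03]), 'joint_torque': array([ 1.56794413e-04, -4.40042102e+01, -1.76592761e+01,  6.33917539e-02,
        5.82741061e-02, -1.61980224e-04]), 'position': array([ 0.23272567, -0.57927864,  0.2215751 ]), 'tool_rot': array([ 9.81829332e-01,  1.89763059e-01, -2.32387753e-05, -1.06912968e-03]), 'ft_force': array([-0.26255814,  0.82076719, -0.24474314]), 'moment': array([-0.01648035,  0.06033524, -0.00337753]), 'grip_width': 0.08710031798469901}
{'mtx': array([[366.43996214,   0.        , 316.89431698],
       [  0.        , 366.43996214, 198.60232643],
       [  0.        ,   0.        ,   1.        ]]), 'extrinsics': array([[-0.65512016, -0.75549373, -0.00684147,  0.14949362],
       [ 0.56210095, -0.4934319 ,  0.66375258, -0.45522016],
       [-0.50483671,  0.4309921 ,  0.74792093, -0.7042019 ],
       [ 0.        ,  0.        ,  0.        ,  1.        ]])}
{'mtx': array([[470.9440088 ,   0.        , 327.41379769],
       [  0.        , 470.9440088 , 199.11724001],
       [  0.        ,   0.        ,   1.        ]]), 'extrinsics': array([[ 0.0774598 , -0.9969863 ,  0.00427789, -0.27071404],
       [ 0.97581519,  0.07669327,  0.20470185, -0.50558331],
       [-0.20441303, -0.01168173,  0.97881502, -1.06848386],
       [ 0.        ,  0.        ,  0.        ,  1.        ]])}
```

View pics/scene0.png

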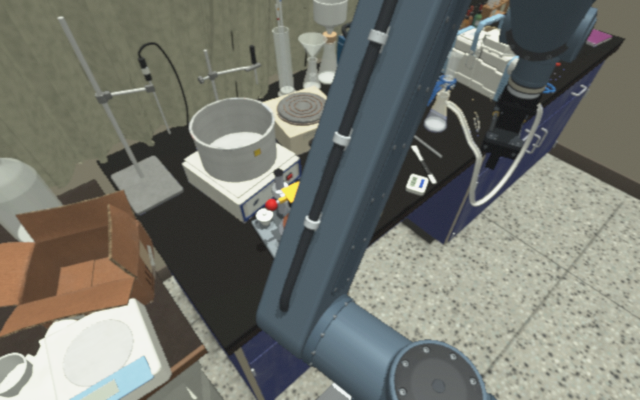

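View pics/top0.png

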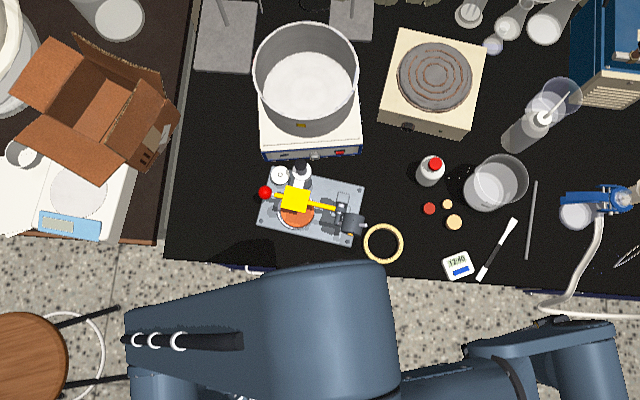

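The top view shows the station: red ball at about (265,193), yellow cover (295,200), pivot post and counterweight (347,220), tape roll (383,243), crucible (279,174). Next I measure the ball and station.

```bash
cat > h.py <<'E'
import numpy as np,cv2
def load(f): 
    z=np.load(f); return z["p"],z["d"],z["K"],z["E"]
def pts(uv,dep,K,E):
    uv=np.atleast_2d(uv).astype(float); dep=np.asarray(dep,float).reshape(-1)
    c=np.c_[(uv[:,0]-K[0,2])/K[0,0]*dep,-(uv[:,1]-K[1,2])/K[1,1]*dep,-dep]
    return (c-E[:3,3])@E[:3,:3]
def plane(uv,z,K,E):
    o=-E[:3,:3].T@E[:3,3]; p=pts(uv,np.ones(len(np.atleast_2d(uv))),K,E)
    return o+(p-o)*((z-o[2])/(p[:,2]-o[2]))[:,None]
def proj(X,K,E):
    X=np.atleast_2d(X); c=X@E[:3,:3].T+E[:3,3]
    return np.c_[K[0,0]*c[:,0]/-c[:,2]+K[0,2],K[1,1]*-c[:,1]/-c[:,2]+K[1,2]]
def cloud(d,K,E):
    v,u=np.mgrid[:400,:640]; return pts(np.c_[u.ravel(),v.ravel()],d.ravel(),K,E).reshape(400,640,3)
E
python3 - <<'E'
from h import *
p,d,K,E=load("top0.npz")
C=cloud(d,K,E)
hsv=cv2.cvtColor(p,cv2.COLOR_RGB2HSV)
cv2.imwrite("pics/topz.png",cv2.resize(p[150:280,230:420,::-1],None,fx=4,fy=4,interpolation=cv2.INTER_CUBIC))
H,S,V=hsv[...,0],hsv[...,1],hsv[...,2]
roi=np.zeros((400,640),bool); roi[150:260,245:370]=1
red=roi&((H<6)|(H>174))&(S>190)&(V>90)
yel=roi&(H>20)&(H<35)&(S>150)
ter=roi&(H>=4)&(H<18)&(S>100)
for n,m in (("red",red),("yel",yel),("ter",ter)):
    k,l,st,ce=cv2.connectedComponentsWithStats(m.astype(np.uint8))
    for i in range(1,k):
        if st[i,4]>15: print(n,st[i],ce[i],np.median(C[l==i],0),C[l==i][:,2].max())
# ball plane
k,l,st,ce=cv2.connectedComponentsWithStats(red.astype(np.uint8)); i=1+np.argmax(st[1:,4])
print("ball z165",plane(ce[i],.165,K,E))
m=yel
P=C[m&(abs(C[...,2]-.17)<.02)][:,:2]; c=P.mean(0); print(c,np.linalg.svd(P-c,full_matrices=False)[2])
# base plate
bp=roi&(abs(C[...,2]-.016)<.006)&(S<80)
cnt=max(cv2.findContours(bp.astype(np.uint8),0,2)[0],key=cv2.contourArea)
r=cv2.minAreaRect((C[bp][:,:2]*1000).astype(np.float32)); print(r,cv2.boxPoints(r))
# heights
for u,v in [(265,193),(290,195),(310,205),(320,207),(335,211),(345,215),(347,224),(280,174),(300,177),(285,216)]: print((u,v),C[v,u].round(4))
E
```

```text
red [336 151   8   3  18] [339.27777778 151.88888889] [ 0.64144049 -0.24958581  0.06118667] 0.06614477004755848
red [258 185  14  14 138] [264.31884058 191.93478261] [ 0.50387771 -0.09738742  0.17502654] 0.18313971741770219
yel [274 185  62  28 755] [298.47019868 199.64238411] [ 0.49216578 -0.16753667  0.17401261] 1.1504999859350846
ter [281 205  33  23 465] [297.6344086  216.87526882] [ 0.47548988 -0.16470827  0.05936965] 1.1504999859350846
ball z165 [[ 0.50680696 -0.09579706  0.165     ]]
[ 0.49384325 -0.17099544] [[-0.15783843 -0.98746495]
 [ 0.98746495 -0.15783843]]
((538.6318359375, -207.9862518310547), (280.0648193359375, 237.80621337890625), 85.08382415771484) [[ 408.16565  -337.31372 ]
 [ 645.097    -357.6933  ]
 [ 669.098     -78.65878 ]
 [ 432.1667    -58.279205]]
(265, 193) [ 0.5025 -0.099   0.175 ]
(290, 195) [ 0.5023 -0.1522  0.1748]
(310, 205) [ 0.4853 -0.196   0.1691]
(320, 207) [ 0.4825 -0.2175  0.1694]
(335, 211) [ 0.4757 -0.2499  0.1736]
(345, 215) [ 0.463  -0.2706  0.2062]
(347, 224) [ 0.4435 -0.2756  0.2149]
(280, 174) [ 0.5772 -0.1122  0.0553]
(300, 177) [ 0.5555 -0.1662  0.1265]
(285, 216) [ 0.4755 -0.1345  0.0602]
```

View pics/topz.png

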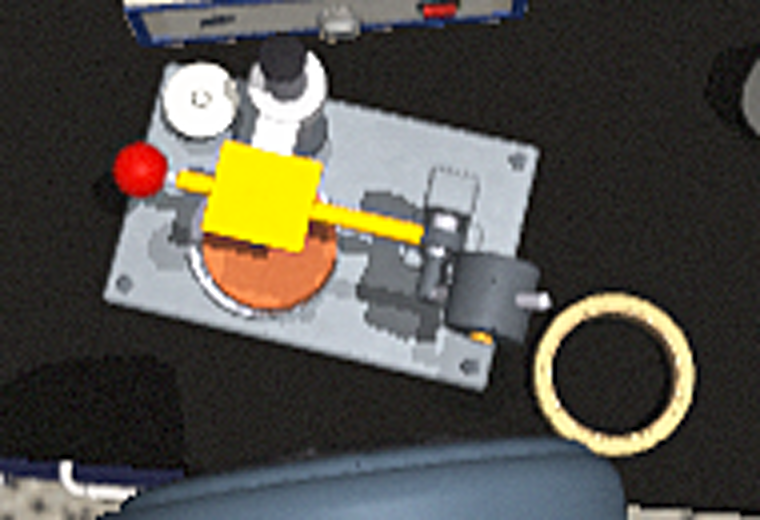

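The zoomed crop shows the plate corners at about (165,65), (537,148), (487,390), (107,297), the ball at (141,169), the counterweight at the lower right, and the disc partly under the cover. I'll cross-check the station's pose from the corners and the second view.

Run:
```python
from h import *
p,d,K,E=load("top0.npz")
z=np.array([[165,65],[537,148],[487,390],[107,297]])
W=plane(z/4+[230,150]-.4,.016,K,E)[:,:2]; print(W.round(4))
L=np.array([[100,90],[100,-150],[-55,-150],[-55,90]])/1000
cl,cw=L.mean(0),W.mean(0); A=(L-cl).T@(W-cw); U,s,Vt=np.linalg.svd(A); R=Vt.T@U.T
yaw=np.arctan2(R[1,0],R[0,0]); o=cw-R@cl; print("yaw",yaw,"o",o,"res",((W-(L@R.T+o))*1000).round(1))
T=lambda x,y,z:np.r_[R@[x,y]+o,z]
print("ball pred",T(0,.06,.165),"pivot",T(0,-.105,.165),"px",proj(T(0,.06,.165),K,E))
p2,d2,K2,E2=load("scene0.npz")
hsv=cv2.cvtColor(p2,cv2.COLOR_RGB2HSV); H,S,V=cv2.split(hsv)
m=(((H<6)|(H>174))&(S>180)&(V>90)).astype(np.uint8); m[:190]=0; m[225:]=0; m[:,:250]=0; m[:,300:]=0
k,l,st,ce=cv2.connectedComponentsWithStats(m); print(st,ce)
i=1+np.argmax(st[1:,4]); print("scene ball z165",plane(ce[i],.165,K2,E2))
P1=K@np.diag([1,-1,-1])@E[:3]; P2=K2@np.diag([1,-1,-1])@E2[:3]
X=cv2.triangulatePoints(P1,P2,np.array([264.3,191.9]),ce[i]); print("tri",(X[:3]/X[3]).ravel())
# disc: fit circle to terracotta lower boundary at z .060
hsv=cv2.cvtColor(p,cv2.COLOR_RGB2HSV); H,S,V=cv2.split(hsv)
C=cloud(d,K,E); ter=((H>=4)&(H<18)&(S>100)); ter[:200]=0; ter[235:]=0; ter[:,:275]=0; ter[:,320:]=0
print("disc z", np.percentile(C[ter][:,2],[10,25,50,75,90]))
a=T(0,0,.06); print("axis",a)
g=np.hypot(*(C[...,:2]-a[:2]).transpose(2,0,1)); ring=(g>.041)&(g<.046)&(C[...,2]>.018)&(C[...,2]<.045)
print("anvil ring z",np.percentile(C[ring][:,2],[10,50,90]),ring.sum())
cnt=max(cv2.findContours(ter.astype(np.uint8),0,1)[0],key=cv2.contourArea)[:,0]
print("disc pts r from axis",np.hypot(*(plane(cnt,.06,K,E)[:,:2]-a[:2]).T).round(3))
```

```text
[[ 0.6064 -0.0827]
 [ 0.5715 -0.3175]
 [ 0.4196 -0.2967]
 [ 0.458  -0.0625]]
yaw -0.14947679697240712 o [ 0.49607137 -0.15684673] res [[-2.   0. ]
 [-1.1  2.5]
 [ 0.2  0.2]
 [ 2.9 -2.8]]
ball pred [ 0.50500661 -0.09751578  0.165     ] pivot [ 0.48043468 -0.26067589  0.165     ] px [[265.02921903 192.81346151]]
[[     0      0    640    400 255921]
 [   266    200     11     10     79]] [[319.51501049 199.49850931]
 [270.87341772 204.32911392]]
scene ball z165 [[ 0.50595567 -0.09643615  0.165     ]]
tri [ 0.50655313 -0.09604442  0.16502996]
disc z [0.05636041 0.05792001 0.05936053 0.06075264 0.06211682]
axis [ 0.49607137 -0.15684673  0.06      ]
anvil ring z [0.03111611 0.03393179 0.03890834] 114
disc pts r from axis [0.029 0.031 0.033 0.03  0.03  0.028 0.025 0.026 0.026 0.027 0.026 0.024
 0.022 0.02  0.018 0.015 0.013 0.011 0.01  0.012 0.009 0.01  0.011 0.012
 0.012 0.011 0.014 0.016 0.018 0.02  0.02  0.022 0.025 0.027 0.029 0.031
 0.031 0.034 0.034 0.034 0.035 0.035 0.036 0.037 0.036 0.037 0.037 0.038
 0.038 0.04  0.041 0.041 0.04  0.041 0.043 0.042 0.041 0.043 0.043 0.043
 0.042 0.043 0.045 0.043 0.043 0.044 0.045 0.045 0.044 0.045 0.044 0.048
 0.047 0.045 0.045 0.046 0.046 0.047 0.045 0.046 0.045 0.046 0.045 0.044
 0.043 0.043 0.042 0.042 0.042 0.042 0.042 0.042 0.04  0.037 0.035 0.033
 0.031]
```

```bash
cat >> h.py <<'E'
from scipy.spatial.transform import Rotation as Ro
YAW=-0.152; SX=np.array([np.cos(YAW),np.sin(YAW),0]); SY=np.array([-np.sin(YAW),np.cos(YAW),0]); SZ=np.array([0,0,1.])
BALL=np.array([.5065,-.096,.165]); PIV=BALL-.165*SY; ORG=PIV+.105*SY
def to(t,yawy=None):
    from rig import robot
    o=robot.get_obs(); R=Ro.from_quat(o["tool_rot"]).as_matrix(); d=R.T@(np.asarray(t)-o["position"])*100
    y=np.arctan2(R[1,1],R[0,1]); s=None
    if yawy is not None:
        s=-((yawy-y+np.pi/2)%np.pi-np.pi/2)
    print("t",round(o["time"],2),"pos",o["position"].round(4),"yawy",round(y,3),"F",o["ft_force"].round(1),"w",round(o["grip_width"],4)," -> d cm",d.round(2),"spin",s)
E
python3 - <<'E'
from h import *
to(BALL+[0,0,.08-.019+.03],YAW)
E
```

```text
t 0.1 pos [ 0.2328 -0.5794  0.2217] yawy -1.189 F [-0.2  0.3  0.1] w 0.087  -> d cm [ 43.41 -34.66  -3.35] spin -1.0369964736438315
```

arm_command --pt "2.5 -2 -5 -0.15 8.7" --pt "7 -5.5 -7 -0.33 8.7" --pt "11.5 -9.3 -7 -0.5 8.7" --pt "16 -13 -7 -0.68 8.7" --pt "20.8 -16.6 -7 -0.85 8.7"

```text
time: 0.72
position: [0.3645, -0.3465, 0.2924]
tool_rot: [0.815, 0.58, 0.0, -0.0]
ft_force: [1.6, 0.0, 0.4]
grip_width: 0.0871
```

Run:
```python
from h import *
to(BALL+[0,0,.08-.019+.03],YAW)
```

```text
t 0.72 pos [ 0.3645 -0.3465  0.2924] yawy -0.334 F [1.6 0.  0.4] w 0.0871  -> d cm [28.32  5.2   3.65] spin -0.1821885196137194
```

arm_command --pt "5.8 1 0 -0.1 8.7" --pt "11.5 2.1 0 -0.18 8.7" --pt "17 3.1 0 -0.18 8.7" --pt "23 4.2 0 -0.18 8.7" --pt "28.3 5.2 0 -0.18 8.7"

```text
time: 1.35
position: [0.5077, -0.0967, 0.2923]
tool_rot: [0.761, 0.649, -0.0, -0.0]
ft_force: [0.4, -0.2, 0.1]
grip_width: 0.0872
```

Run:
```python
from h import *
from rig import robot
to(BALL+[0,0,-.019],YAW)
p,d=robot.camera("wrist"); cv2.imwrite("pics/w1.png",p[:,:,::-1])
p,d=robot.camera("top"); cv2.imwrite("pics/t1.png",p[:,:,::-1])
```

```text
t 1.35 pos [ 0.5077 -0.0967  0.2923] yawy -0.158 F [ 0.4 -0.2  0.1] w 0.0872  -> d cm [ 0.05 -0.12 14.63] spin -0.006499049837759063
```

View pics/w1.png

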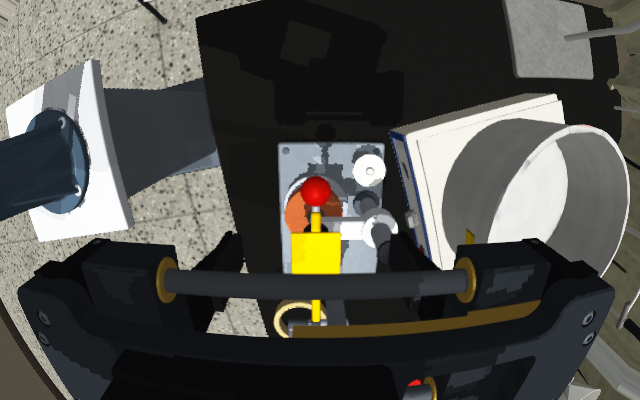

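View pics/t1.png

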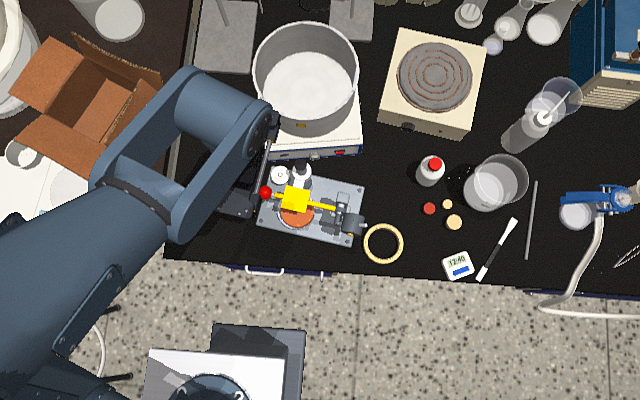

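The wrist view shows the ball at (316,191), centred between the fingers, with the bar running straight down the picture. I'll go down to it.

arm_command --pt "0 -0.1 4 0 6.5" --pt "0 -0.1 8 0 6" --pt "0 -0.1 11.5 0 6" --pt "0 -0.1 13.7 0 6" --pt "0 -0.1 14.6 0 6" --newtons 12

```text
time: 2.08
position: [0.5049, -0.099, 0.1451]
tool_rot: [0.761, 0.648, -0.001, -0.001]
ft_force: [0.1, 0.3, 0.5]
grip_width: 0.0605
```

arm_command --pt "0 0 0 0 4.5" --pt "0 0 0 0 3.4" --pt "0 0 0 0 2" --pt "0 0 0 0 2" --pt "0 0 0 0 2" --newtons 12

```text
time: 2.7
position: [0.507, -0.0989, 0.1473]
tool_rot: [0.761, 0.649, 0.001, 0.001]
ft_force: [1.5, 0.4, 3.0]
grip_width: 0.0285
```

Run:
```python
from h import *
from rig import robot
to(BALL+[0,0,-.019],YAW)
R=Ro.from_quat(robot.get_obs()["tool_rot"]).as_matrix()
for th in np.arange(0,1.9,.1): 
    t=PIV+.165*(np.cos(th)*SY+np.sin(th)*SZ)-BALL; print(round(th,2),(R.T@t*100).round(2))
```

```text
t 2.7 pos [ 0.507  -0.0989  0.1473] yawy -0.159 F [1.5 0.4 3. ] w 0.0285  -> d cm [ 0.28 -0.1   0.13] spin -0.0069813555121232
0.0 [ 0. -0. -0.]
0.1 [-0.08  0.   -1.65]
0.2 [-0.33  0.01 -3.28]
0.3 [-0.74  0.02 -4.88]
0.4 [-1.31  0.02 -6.42]
0.5 [-2.02  0.03 -7.91]
0.6 [-2.89  0.04 -9.32]
0.7 [ -3.88   0.05 -10.63]
0.8 [ -5.01   0.06 -11.83]
0.9 [ -6.25   0.07 -12.92]
1.0 [ -7.59   0.08 -13.88]
1.1 [ -9.02   0.1  -14.7 ]
1.2 [-10.53   0.11 -15.37]
1.3 [-12.09   0.12 -15.89]
1.4 [-13.7    0.13 -16.25]
1.5 [-15.34   0.14 -16.45]
1.6 [-16.99   0.15 -16.49]
1.7 [-18.63   0.17 -16.35]
1.8 [-20.26   0.18 -16.06]
```

arm_command --pt "0 0 -0.8 0 2" --pt "-0.1 0 -1.6 0 2" --pt "-0.2 0 -2.5 0 2" --pt "-0.3 0 -3.3 0 2" --pt "-0.3 0 -3.3 0 2" --newtons 15

```text
time: 3.32
position: [0.5064, -0.1022, 0.1805]
tool_rot: [0.761, 0.649, 0.0, 0.001]
ft_force: [3.1, -1.7, -1.2]
grip_width: 0.0289
```

Run:
```python
from h import *
from rig import robot
to(PIV+.165*(np.cos(.2)*SY+np.sin(.2)*SZ)-[0,0,.019],YAW)
p,d=robot.camera("wrist"); cv2.imwrite("pics/w2.png",p[:,:,::-1])
p,d=robot.camera("top"); cv2.imwrite("pics/t2.png",cv2.resize(p[100:300,170:490,::-1],None,fx=2,fy=2))
```

```text
t 3.33 pos [ 0.5064 -0.1022  0.1805] yawy -0.159 F [ 3.1 -1.7 -1.2] w 0.0289  -> d cm [ 0.29 -0.09  0.17] spin -0.007048610720448378
```

View pics/w2.png

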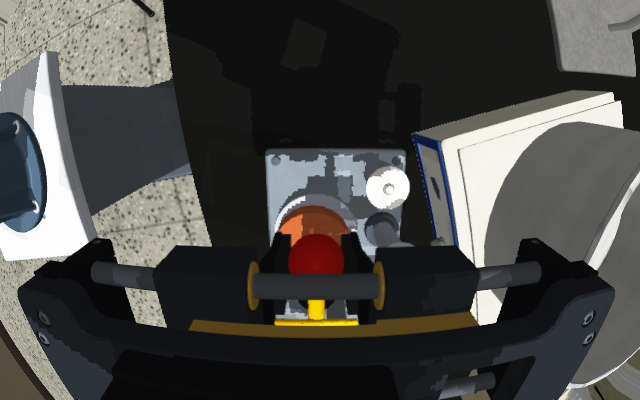

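View pics/t2.png

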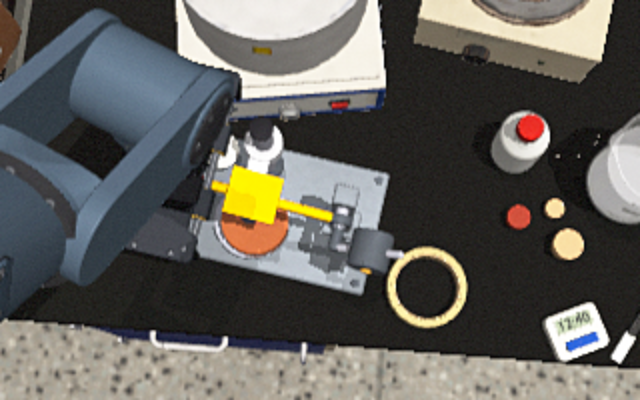

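The ball sits between the fingers at (316,258) and is coming up with the hand. I'll carry on along the arc.

arm_command --pt "-0.4 0 -1.6 0 2" --pt "-1.0 0 -3.1 0 2" --pt "-1.7 0 -4.6 0 2" --pt "-2.6 0 -6.0 0 2" --pt "-3.6 0 -7.3 0 2"

```text
time: 4.05
position: [0.5009, -0.1368, 0.253]
tool_rot: [0.761, 0.649, 0.001, 0.0]
ft_force: [6.1, -0.7, -0.9]
grip_width: 0.0286
```

arm_command --pt "-1.1 0 -1.2 0 2" --pt "-2.4 0 -2.3 0 2" --pt "-3.7 0 -3.2 0 2" --pt "-5.1 0 -4.1 0 2" --pt "-5.1 0 -4.1 0 2"

```text
time: 4.68
position: [0.4929, -0.1881, 0.2941]
tool_rot: [0.761, 0.648, 0.001, 0.001]
ft_force: [5.8, -0.5, 0.5]
grip_width: 0.0286
```

Run:
```python
from h import *
from rig import robot
th=1.1
to(PIV+.165*(np.cos(th)*SY+np.sin(th)*SZ)-[0,0,.019],YAW)
p,d=robot.camera("wrist"); cv2.imwrite("pics/w3.png",p[:,:,::-1])
```

```text
t 4.67 pos [ 0.4929 -0.1881  0.2941] yawy -0.16 F [ 5.8 -0.5  0.5] w 0.0286  -> d cm [ 0.29 -0.05  0.11] spin -0.00840252566421329
```

View pics/w3.png

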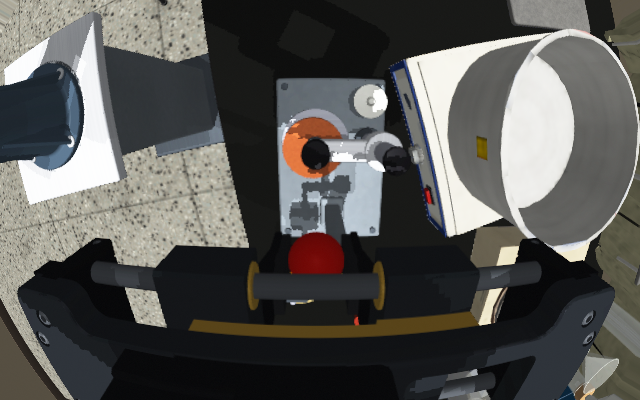

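The ball is still held at (316,258), and the knob at (316,153) and disc at (312,147) are now uncovered. I'll go on past upright to the stop.

arm_command --pt "-1.5 0.1 -0.7 0 2" --pt "-3.1 0.2 -1.2 0 2" --pt "-4.7 0.2 -1.5 0 2" --pt "-6.3 0.2 -1.7 0 2" --pt "-7.9 0.2 -1.8 0 2"

```text
time: 5.35
position: [0.4805, -0.2666, 0.3117]
tool_rot: [0.761, 0.649, -0.001, -0.0]
ft_force: [1.7, -0.1, -0.7]
grip_width: 0.0289
```

arm_command --pt "-1.0 0 0 0 2" --pt "-1.9 0 0.2 0 2" --pt "-2.8 0 0.3 0 2" --pt "-3.4 0 0.5 0 2" --pt "-3.4 0 0.5 0 2"

```text
time: 5.98
position: [0.4752, -0.3009, 0.307]
tool_rot: [0.761, 0.649, -0.001, 0.0]
ft_force: [-1.5, -2.4, 6.4]
grip_width: 0.0288
```

Run:
```python
from h import *
from rig import robot
th=1.83
to(PIV+.165*(np.cos(th)*SY+np.sin(th)*SZ)-[0,0,.019],YAW)
p,d=robot.camera("wrist"); cv2.imwrite("pics/w4.png",p[:,:,::-1])
p,d=robot.camera("scene"); cv2.imwrite("pics/s4.png",p[:,:,::-1])
```

```text
t 5.97 pos [ 0.4752 -0.3009  0.307 ] yawy -0.159 F [-1.5 -2.4  6.4] w 0.0288  -> d cm [-0.   -0.01  0.15] spin -0.007439032442050353
```

View pics/w4.png

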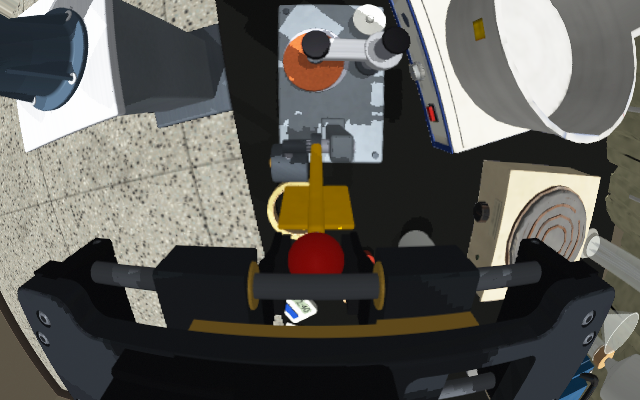

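View pics/s4.png

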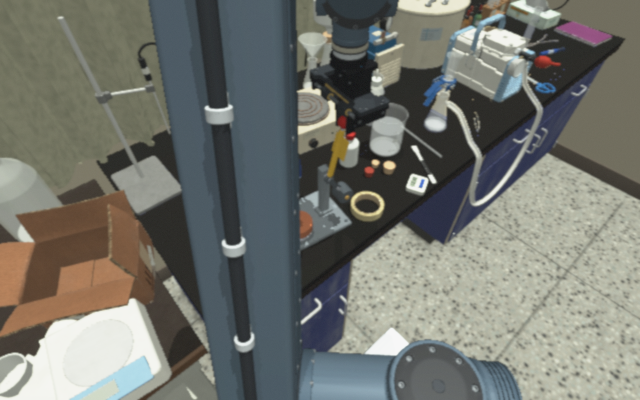

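The bar leans over the post and the upward force of about 6 N suggests it is at its stop. I'll unload slightly and then open the fingers.

arm_command --pt "0.1 0 -0.1 0 2.2" --pt "0.1 0 -0.1 0 2.9" --pt "0.1 0 -0.1 0 3.3" --pt "0.1 0 -0.1 0 4.5" --pt "0.1 0 -0.1 0 6.5"

```text
time: 6.7
position: [0.4761, -0.2978, 0.3068]
tool_rot: [0.761, 0.649, 0.0, -0.001]
ft_force: [0.2, 0.1, -0.4]
grip_width: 0.0456
```

Run:
```python
from h import *
from rig import robot
to(ORG+[0,0,.30],YAW)
p,d=robot.camera("wrist"); cv2.imwrite("pics/w5.png",p[:,:,::-1])
```

```text
t 6.7 pos [ 0.4761 -0.2978  0.3068] yawy -0.159 F [ 0.2  0.1 -0.4] w 0.0456  -> d cm [ 14.43  -0.16 -15.8 ] spin -0.006749955042562483
```

View pics/w5.png

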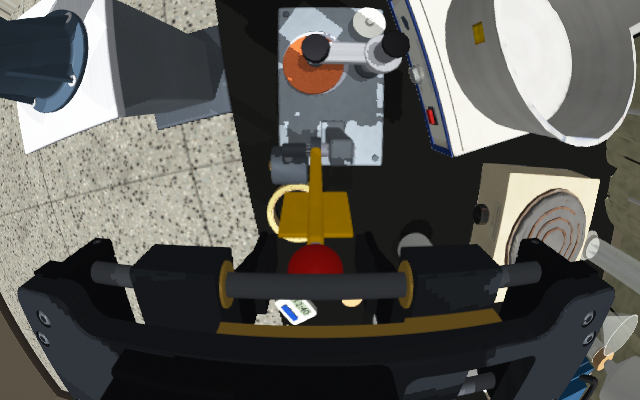

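The bar stays open with no load on the hand, ball at (316,270). I'll go up and clear, then turn the hand over the knob.

arm_command --pt "0 0 -3 0 7.5" --pt "0 0 -7 0 7.5" --pt "4 0 -7 0 7.5" --pt "9 0 -7 0 7.5" --pt "14.4 -0.2 -7 0 7.5"

```text
time: 7.38
position: [0.4972, -0.1547, 0.3774]
tool_rot: [0.761, 0.648, 0.0, -0.0]
ft_force: [0.9, 0.2, -0.2]
grip_width: 0.0748
```

Run:
```python
from h import *
from rig import robot
np.set_printoptions(suppress=True)
to(ORG+[0,0,.19-.165],YAW+np.pi/2); print(robot.get_obs()["q"].round(2), ORG)
p,d=robot.camera("top"); m=robot.camera_model("top"); cv2.imwrite("pics/t6.png",cv2.resize(p[100:300,170:490,::-1],None,fx=2,fy=2)); np.savez("t6.npz",p=p,d=d,K=m["mtx"],E=m["extrinsics"])
p,d=robot.camera("scene"); m=robot.camera_model("scene");cv2.imwrite("pics/s6.png",p[:,:,::-1]);np.savez("s6.npz",p=p,d=d,K=m["mtx"],E=m["extrinsics"])
m=robot.camera_model("wrist");p,d=robot.camera("wrist"); cv2.imwrite("pics/w6.png",p[:,:,::-1]);np.savez("w6.npz",p=p,d=d,K=m["mtx"],E=m["extrinsics"]); print(m)
```

```text
t 7.38 pos [ 0.4972 -0.1547  0.3774] yawy -0.16 F [ 0.9  0.2 -0.2] w 0.0748  -> d cm [-0.07  0.03 18.74] spin 1.5626373121220891
[-0.52  0.23  1.47  0.    1.44 -0.36] [ 0.49741508 -0.15530821  0.165     ]
{'mtx': array([[309.70691629,   0.        , 315.66143033],
       [  0.        , 309.70691629, 197.91970649],
       [  0.        ,   0.        ,   1.        ]]), 'extrinsics': array([[ 0.98847546, -0.15135615, -0.00275162, -0.51302404],
       [ 0.1440223 ,  0.94586715, -0.2908486 ,  0.15117369],
       [ 0.04662439,  0.28710041,  0.95676513, -0.52033909],
       [ 0.        ,  0.        ,  0.        ,  1.        ]])}
```

View pics/t6.png

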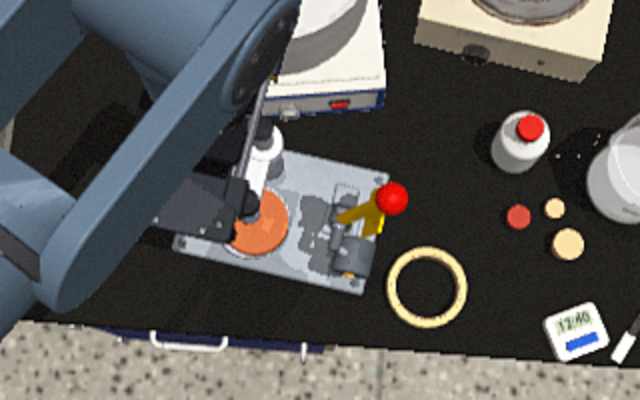

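View pics/w6.png

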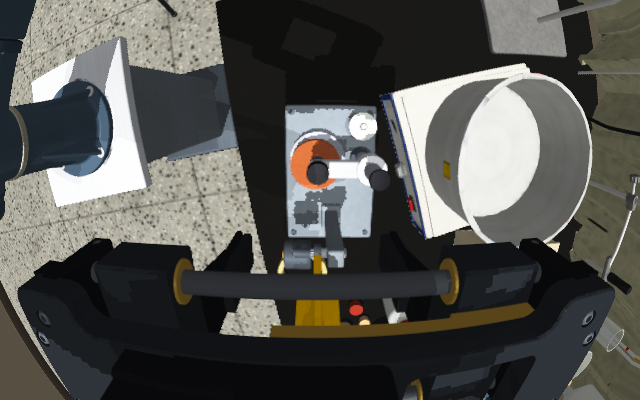

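View pics/s6.png

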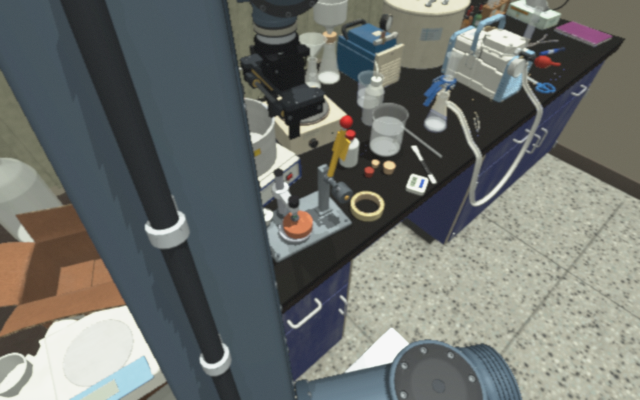

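Top view: the bar rests open, ball at (391,198) in the crop, with the knob and disc visible. Wrist view: knob top at (317,174), disc at about (316,160). Scene view: ball at (346,121), bar leaning. I'll measure the knob, the disc, the post and the column cap.

Run:
```python
from h import *
np.set_printoptions(suppress=True)
p,d,K,E=load("w6.npz")
v,u=np.mgrid[:400,:640]
dx,dy=u-K[0,2],v-K[1,2]; r=np.hypot(dx,dy)+1e-9; th=r/K[0,0]
# depth along axis: cam point = (tan th * dir, 1)*depth
t=np.tan(th); P=np.stack([t*dx/r*d,-t*dy/r*d,-d],-1)
C=(P-E[:3,3])@E[:3,:3]
S=(C-ORG*[1,1,0])@np.c_[SX,SY,SZ]   # station coords
ok=(th<1.2)&(d>0)
def rep(n,m): q=S[m&ok]; print(n,len(q),"min",np.percentile(q,2,0).round(4),"med",np.median(q,0).round(4),"max",np.percentile(q,98,0).round(4))
x,y,z=S[...,0],S[...,1],S[...,2]
rep("knob top",(abs(x)<.025)&(abs(y)<.025)&(z>.14)&(z<.165))
rep("column",(abs(x-.075)<.03)&(abs(y)<.03)&(z>.15))
rep("post",(x>.005)&(x<.045)&(y<-.08)&(y>-.14)&(z>.15)&(z<.21)&(v<265))
hsv=cv2.cvtColor(p,cv2.COLOR_RGB2HSV); H,Sa,V=cv2.split(hsv)
ter=(H>=4)&(H<18)&(Sa>100)&(abs(x)<.06)&(abs(y)<.06)
rep("disc",ter&(z>.04)); 
rep("disc top",ter&(np.hypot(x,y)<.033))
rep("plate",(abs(x+.03)<.02)&(abs(y+.08)<.02))
# edge circle of disc
q=S[ter&(z>.05)&(z<.07)]; (c,rr)=cv2.minEnclosingCircle((q[:,:2]*1000).astype(np.float32)); print(c,rr)
# bar ball in the top view
p,d,K,E=load("t6.npz"); H,Sa,V=cv2.split(cv2.cvtColor(p,cv2.COLOR_RGB2HSV))
m=(((H<6)|(H>174))&(Sa>190)&(V>90)).astype(np.uint8); m[:170]=0;m[230:]=0;m[:,:345]=0;m[:,:345]=0;m[:,385:]=0
k,l,st,ce=cv2.connectedComponentsWithStats(m); i=1+np.argmax(st[1:,4])
p2,d2,K2,E2=load("s6.npz"); H,Sa,V=cv2.split(cv2.cvtColor(p2,cv2.COLOR_RGB2HSV))
m=(((H<6)|(H>174))&(Sa>180)&(V>90)).astype(np.uint8); m[:110]=0;m[129:]=0;m[:,:330]=0;m[:,362:]=0
k,l2,st2,ce2=cv2.connectedComponentsWithStats(m); j=1+np.argmax(st2[1:,4]); print(st[i],ce[i],st2[j],ce2[j])
X=cv2.triangulatePoints(K@np.diag([1,-1,-1])@E[:3],K2@np.diag([1,-1,-1])@E2[:3],ce[i],ce2[j]); X=(X[:3]/X[3]).ravel()
b=(X-PIV)@np.c_[SX,SY,SZ]; print("ball rel pivot",b, "angle",np.arctan2(b[2],b[1]),np.linalg.norm(b))
C=cloud(d2,K2,E2)
```

```text
knob top 422 min [-0.0129 -0.0136  0.1419] med [-0.     -0.      0.1504] max [0.0136 0.0129 0.1521]
column 9978 min [ 0.0457 -0.0199  0.1828] med [0.0646 0.0155 0.4873] max [0.0915 0.0299 0.4912]
post 494 min [ 0.0065 -0.113   0.1529] med [ 0.0222 -0.0987  0.1818] max [ 0.0363 -0.0925  0.1864]
disc 1234 min [-0.0392 -0.0427  0.0557] med [-0.014   0.0074  0.0602] max [0.0282 0.0313 0.1442]
disc top 783 min [-0.0304 -0.0203  0.0577] med [-0.0077  0.0122  0.0602] max [0.0283 0.0312 0.1502]
plate 515 min [-0.0495 -0.0991  0.0147] med [-0.0284 -0.0803  0.0165] max [-0.0104 -0.0614  0.1675]
(-2.986948013305664, -6.083922863006592) 40.0939826965332
[358 191  16  17 211] [365.68246445 198.96682464] [341 116  11  11  96] [346.22916667 121.1875    ]
ball rel pivot [-0.00131301 -0.04407203  0.15969363] angle 1.8400721399462403 0.1656687185773717
```

Run:
```python
from h import *
p,d,K,E=load("top0.npz"); S=(cloud(d,K,E)-ORG*[1,1,0])@np.c_[SX,SY,SZ]
x,y,z=np.moveaxis(S,-1,0); m=(abs(x-.075)<.03)&(abs(y)<.03)&(z>.02); print("col",np.percentile(z[m],[50,90,98,100]))
to(ORG+[0,0,.16-.165],YAW)
```

```text
col [0.12774836 0.18272889 0.18479148 0.18843121]
t 7.53 pos [ 0.497  -0.1534  0.3777] yawy -0.155 F [-1.3 -1.3  0.9] w 0.0747  -> d cm [-0.19  0.07 21.77] spin -0.002654214974394664
```

The knob sits on the station axis, the disc top is at z = 0.060 and the bar is at 1.84 rad. Foot touch should therefore come with the knob top at about 0.136, and the target is about 0.131. The gripper's body would come level with the post if I pinched at that depth. I'll press the knob with closed fingers, which keeps the body at 0.20 or higher, above the post and column.

arm_command --pt "-0.1 0 5 0 4" --pt "-0.1 0 10 0 1" --pt "-0.1 0 15 0 0" --pt "-0.1 0 18.5 0 0" --pt "-0.1 0 20.5 0 0" --newtons 20

```text
time: 8.15
position: [0.4959, -0.1577, 0.1702]
tool_rot: [0.761, 0.648, -0.001, -0.001]
ft_force: [1.5, 0.3, 0.1]
grip_width: 0.0333
```

arm_command --pt "0 0 0 0 0" --pt "0 0 0 0 0" --pt "0 0 0 0 0" --pt "0 0 0.4 0 0" --pt "0 0 0.8 0 0"

```text
time: 8.78
position: [0.4971, -0.157, 0.1648]
tool_rot: [0.761, 0.649, 0.0, 0.0]
ft_force: [-0.1, -0.5, 0.2]
grip_width: 0.0006
```

Run:
```python
from h import *
from rig import robot
to(ORG+[0,0,.152-.165],YAW)
p,d=robot.camera("wrist"); cv2.imwrite("pics/w7.png",p[:,:,::-1]); to(ORG+[0,0,.152-.165],YAW)
```

```text
t 8.78 pos [ 0.4971 -0.157   0.1648] yawy -0.159 F [-0.1 -0.5  0.2] w 0.0006  -> d cm [0.17 0.01 1.28] spin -0.006859879173444883
t 8.82 pos [ 0.4966 -0.1567  0.1641] yawy -0.159 F [-0.4  0.  -0.2] w 0.0004  -> d cm [0.15 0.06 1.21] spin -0.006863666270360502
```

View pics/w7.png

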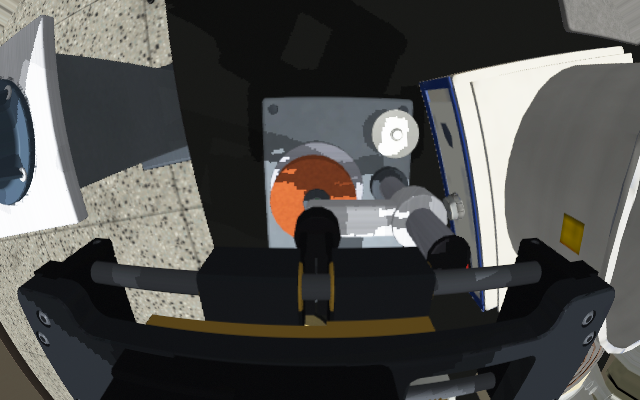

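The closed fingers are over the knob (315,220) and the disc is in place. I'll lower slowly and watch the force.

arm_command --pt "0.15 0 0.3 0 0" --pt "0.15 0 0.6 0 0" --pt "0.15 0 0.9 0 0" --pt "0.15 0 1.1 0 0" --pt "0.15 0 1.1 0 0"

```text
time: 9.45
position: [0.497, -0.1554, 0.1533]
tool_rot: [0.761, 0.649, -0.0, -0.0]
ft_force: [-0.0, 0.6, -0.0]
grip_width: 0.0005
```

arm_command --pt "0 0 0.1 0 0" --pt "0 0 0.2 0 0" --pt "0 0 0.3 0 0" --pt "0 0 0.4 0 0" --pt "0 0 0.5 0 0"

```text
time: 10.07
position: [0.4972, -0.1555, 0.1491]
tool_rot: [0.761, 0.649, 0.0, 0.0]
ft_force: [-1.0, -0.2, 5.0]
grip_width: 0.0006
```

arm_command --pt "0 0 0.1 0 0" --pt "0 0 0.2 0 0" --pt "0 0 0.3 0 0" --pt "0 0 0.3 0 0" --pt "0 0 0.3 0 0"

```text
time: 10.7
position: [0.4972, -0.1555, 0.146]
tool_rot: [0.761, 0.649, 0.0, 0.0]
ft_force: [-0.9, 0.3, 5.0]
grip_width: 0.0002
```

Run:
```python
from h import *
from rig import robot
for i in range(5):
    to(ORG+[0,0,.131-.165],YAW); p,d=robot.camera("top")
cv2.imwrite("pics/t8.png",cv2.resize(p[100:300,170:490,::-1],None,fx=2,fy=2))
```

```text
t 10.7 pos [ 0.4972 -0.1555  0.146 ] yawy -0.159 F [-0.9  0.3  5. ] w 0.0002  -> d cm [0.02 0.02 1.5 ] spin -0.0069460945315076295
t 10.75 pos [ 0.4972 -0.1555  0.1461] yawy -0.159 F [-1.1  0.8  5.9] w 0.0003  -> d cm [0.02 0.02 1.51] spin -0.006934869462753346
t 10.8 pos [ 0.4971 -0.1555  0.146 ] yawy -0.159 F [-1.1  0.   4.5] w 0.0005  -> d cm [0.02 0.02 1.5 ] spin -0.006949361744081228
t 10.85 pos [ 0.4972 -0.1554  0.146 ] yawy -0.159 F [-1.1  0.   4.7] w 0.0004  -> d cm [0.02 0.02 1.5 ] spin -0.006896940899800086
t 10.9 pos [ 0.4972 -0.1555  0.146 ] yawy -0.159 F [-1.1 -0.1  5.2] w 0.0006  -> d cm [0.02 0.02 1.5 ] spin -0.006912525128373481
```

Sliding takes a steady 5 N (friction less weight), as expected. I'll go on to just above touch.

arm_command --pt "0 0 0.2 0 0" --pt "0 0 0.4 0 0" --pt "0 0 0.6 0 0" --pt "0 0 0.7 0 0" --pt "0 0 0.8 0 0"

```text
time: 11.58
position: [0.4972, -0.1554, 0.138]
tool_rot: [0.761, 0.649, 0.0, 0.0]
ft_force: [-0.9, 0.0, 5.9]
grip_width: 0.0009
```

arm_command --pt "0 0 0.05 0 0" --pt "0 0 0.1 0 0" --pt "0 0 0.1 0 0"

```text
time: 11.95
position: [0.4972, -0.1555, 0.1369]
tool_rot: [0.761, 0.649, 0.0, 0.0]
ft_force: [-1.0, 0.3, 4.0]
grip_width: 0.0009
```

arm_command --pt "0 0 0.05 0 0" --pt "0 0 0.1 0 0" --pt "0 0 0.1 0 0"

```text
time: 12.32
position: [0.4972, -0.1555, 0.1361]
tool_rot: [0.761, 0.649, 0.0, 0.0]
ft_force: [-1.2, 1.4, 7.1]
grip_width: 0.0007
```

arm_command --pt "0 0 0.05 0 0" --pt "0 0 0.1 0 0" --pt "0 0 0.1 0 0"

```text
time: 12.7
position: [0.4971, -0.1555, 0.1352]
tool_rot: [0.761, 0.649, 0.0, 0.0]
ft_force: [-2.1, 1.5, 8.9]
grip_width: 0.0003
```

arm_command --pt "0 0 0.05 0 0" --pt "0 0 0.1 0 0" --pt "0 0 0.1 0 0"

```text
time: 13.08
position: [0.4972, -0.1555, 0.1344]
tool_rot: [0.761, 0.649, 0.0, 0.0]
ft_force: [-1.5, 0.2, 7.8]
grip_width: 0.0006
```

Run:
```python
from h import *
from rig import robot
F=[]
for i in range(5):
    o=robot.get_obs(); F.append([o["position"][2],o["ft_force"][2]]); p,d=robot.camera("top")
print(o["time"],np.mean(F,0))
```

```text
13.275 [0.13435099 8.26457395]
```

Touch came at about z = 0.1362: the force stepped up by some 2 N, and vision predicted 0.136. About 3.2 mm more to go.

arm_command --pt "0 0 0.1 0 0" --pt "0 0 0.2 0 0" --pt "0 0 0.3 0 0" --pt "0 0 0.33 0 0" --pt "0 0 0.33 0 0"

```text
time: 13.95
position: [0.4972, -0.1555, 0.1313]
tool_rot: [0.761, 0.649, 0.0, 0.0]
ft_force: [-2.4, 0.3, 10.3]
grip_width: 0.0004
```

Run:
```python
from h import *
from rig import robot
F=[]
for i in range(8):
    o=robot.get_obs(); F.append([o["position"][2],o["ft_force"][2]]); p,d=robot.camera("wrist")
print(o["time"],np.mean(F,0))
```

```text
14.3 [ 0.1313511  10.08967221]
```

Pressed in 4.4 mm by force and 4.9 mm by position. I'll add 0.3 mm, then lift off straight up.

arm_command --pt "0 0 0.03 0 0" --pt "0 0 0.03 0 0" --pt "0 0 -0.2 0 0" --pt "0 0 -1 0 0" --pt "0 0 -3 0 0"

```text
time: 14.98
position: [0.4965, -0.1551, 0.1598]
tool_rot: [0.761, 0.649, -0.0, -0.001]
ft_force: [0.4, -0.7, -0.1]
grip_width: 0.0006
```

arm_command --pt "0 0 -4 0 0" --pt "0 0 -9 0 0" --pt "0 0 -14 0 0" --pt "0 0 -20 0 0" --pt "0 0 -20 0 0"

```text
time: 15.6
position: [0.4998, -0.1568, 0.3658]
tool_rot: [0.761, 0.649, 0.002, 0.006]
ft_force: [0.4, -0.4, -0.0]
grip_width: -0.0002
```

Run:
```python
from h import *
from rig import robot
np.set_printoptions(suppress=True)
to(ORG,YAW)
for n in ("top","scene"):
    p,d=robot.camera(n); cv2.imwrite(f"pics/{n}9.png",cv2.resize(p[100:300,170:490,::-1],None,fx=2,fy=2)); np.savez(f"{n}9.npz",p=p,d=d)
m=robot.camera_model("wrist");p,d=robot.camera("wrist"); cv2.imwrite("pics/w9.png",p[:,:,::-1]); K,E=m["mtx"],m["extrinsics"]
v,u=np.mgrid[:400,:640]
dx,dy=u-K[0,2],v-K[1,2]; r=np.hypot(dx,dy)+1e-9; th=r/K[0,0]; t=np.tan(th)
C=(np.stack([t*dx/r*d,-t*dy/r*d,-d],-1)-E[:3,3])@E[:3,:3]; S=(C-ORG*[1,1,0])@np.c_[SX,SY,SZ]
x,y,z=np.moveaxis(S,-1,0)
print("knob top z",np.percentile(z[(np.hypot(x,y)<.012)&(z>.1)&(z<.17)],[25,50,75,90]))
H,Sa,V=cv2.split(cv2.cvtColor(p,cv2.COLOR_RGB2HSV)); ter=(H>=4)&(H<18)&(Sa>100)&(abs(x)<.06)&(abs(y)<.06)&(z>.05)&(z<.07)
print("disc",cv2.minEnclosingCircle((S[ter][:,:2]*1000).astype(np.float32)),np.median(z[ter]))
```

```text
t 15.6 pos [ 0.4998 -0.1568  0.3658] yawy -0.159 F [ 0.4 -0.4 -0. ] w -0.0002  -> d cm [ 0.19 -0.49 20.08] spin -0.006816615813020288
knob top z [0.13054646 0.13109471 0.13171702 0.13214528]
disc ((-3.2912683486938477, -6.192622661590576), 39.90999984741211) 0.0602061482710832
```

View pics/top9.png

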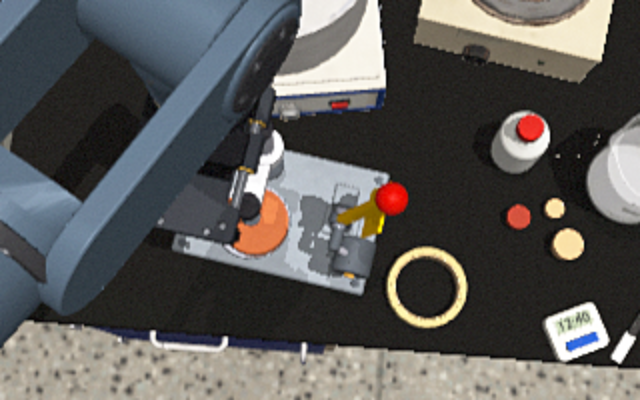

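View pics/w9.png

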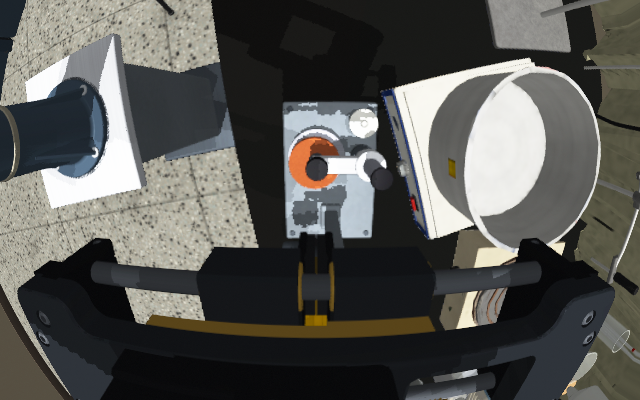

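View pics/scene9.png

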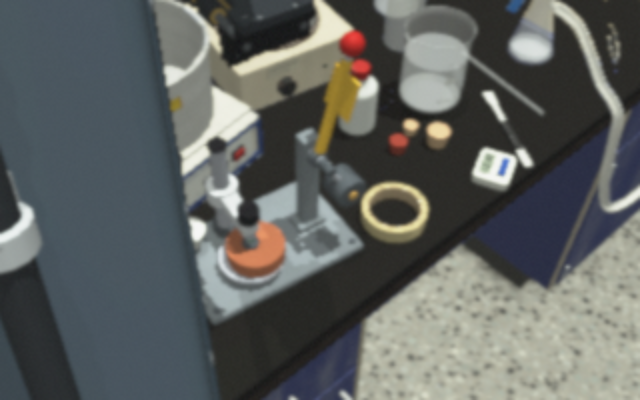

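The knob stands at 0.131, the disc has moved by less than 0.5 mm, and the bar is still open with the ball at (391,198), as before. The bystanders look unmoved and the hand is clear, so I'm handing in.

```bash
python3 -c "
from rig import robot
o=robot.get_obs(); print(o['time'],o['joint_velocities'].round(3)); print(robot.hand_in())"
```

```text
15.75 [-0.002  0.023  0.021  0.001  0.001 -0.001]
the job is handed in; nothing more can be done
None
```

The job is handed in at about 16 s. The guard bar rests open by itself, and the gauge foot stands on the disc, pressed in about half its travel.

- **Guard bar:** I carried it over by the red ball, put it down on its stop and released it. After release, two views put it at 1.84 rad (stop 1.83), and the ball was in the same place at the end.
- **Gauge head:** I pressed the knob down with closed fingers instead of pinching it, because a pinch at that depth would have brought the gripper's body level with the pivot post. Sliding took about 5 N, the foot touched at knob height 136 mm, and I stopped at about 131 mm. The highest force I saw on the hand was about 10 N.
- **Foot travel:** The two checks differ slightly. Just before a last 0.3 mm push they gave 4.4 mm (force) and 4.9 mm (position), so it should now stand at about 4.7 to 5.2 mm. The camera shows the knob still at 131 mm with the hand away.
- **Disc and surroundings:** The disc moved by less than 0.5 mm, which is within measuring error. The bystanders look unmoved in the pictures; I did not measure them. The hand is clear, with no force on it.

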